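# Reset the tripped breaker on the bench power box

### The job

One of the three circuit breakers in the power box on the assembly bench has tripped: its lever stands halfway between off and on. Swing the clear cover right up out of the way, reset that breaker by pushing its lever fully off right to its end stop so that it latches, then throw it fully on so that it stays on by itself, and shut the cover again. Feel for the stops and do not force the lever, leave the other two breakers as they are (one on, one off), and do not disturb the things lying around the box.

Things in the scene. Friction and masses are not known exactly. Their poses are not given: they have to be found in the camera images.
- powerbox: grey box fixed to the table, 210 x 290 mm (x, y), flat top 80 mm above the table; place and yaw (up to 0.35 rad) differ each time. Origin: on the table under its centre; x points from the worker's side to the cover's hinge, z up. The three breakers stand in one row across its top: levers at box x = 0, y = -78, 0 and 78 mm, in any order
- cover (a joint): clear domed cover over the breakers, 152 x 250 x 50 mm, walls 3 mm, 0.25 kg, hinged on its far edge. Value: 0 shut, grows as the front swings up and over towards the box's +x, stop 1.85 rad. Starts shut or up to 0.2 rad ajar. A stiff hinge holds it where it is left (2 to 3 N at the bar move it), so it must be drawn right down. Past 1.4 rad it is clear of a gripper at the levers
- cover_bar (a point): middle of the cover's handle: straight black bar, 10 mm thick, 100 mm long, along the box's y, on a stalk at each end (middle 80 mm free) 45 mm in front of the cover's front wall; 30 mm above the box top when shut. Can be straddled from above, one finger between bar and wall. Runs on a circle of 199 mm about cover_hinge
- cover_hinge (a point): middle of the cover's hinge line, which is parallel to the box's y: 90 mm beyond the box's centre in its x, 5 mm above the box top
- breaker_tripped: the tripped breaker: light grey moulded case, 114 x 74 mm (x, y), fixed in the box top, face 10 mm above it; a darker collar, 74 x 46 mm, rises to 18 mm above the box top around the black lever slot. Origin: middle of the lever slot, on the level of the box top (80 mm above the table); axes parallel to the box's, x from the off end to the on end
- breaker_on: neighbouring breaker that is on: same kind and frame as the tripped one. Leave alone
- breaker_off: neighbouring breaker that is switched off: same kind and frame as the tripped one. Leave alone
- lever_tripped (a joint): its lever: 0 upright, positive towards the breaker's +x (on), negative off; stops near -0.45, +0.45. While tripped it springs back to 0 from both sides. Towards off it resists with about 6 to 9 N on a fingertip just above the collar; only near -0.39, just short of the stop, a catch takes hold: let go, it now rests near -0.37 (reset). Then 2 to 4 N throw it to on, where it stays
- lever_tripped_tip (a point): middle of the top end of the tripped breaker's lever: off-white, 22 mm wide (y), 12 mm thick (x), tip 60 mm from its pivot, which runs along the breaker's y 18 mm below the breaker's origin. Upright, the tip is 42 mm above the box top, 24 mm above the collar; fully off or on it leans 26 mm to the side
- lever_on (a joint): lever of the breaker that is on, same shape and signs as lever_tripped; starts at +0.45
- lever_off (a joint): lever of the breaker that is off, same shape and signs as lever_tripped; starts at -0.45
- ball_tub: orange tub of white balls, 120 x 150 x 60 mm, loose beside the box. Origin under its centre
- pot: small terracotta pot, 90 mm across, 75 mm high, loose beside the box. Origin under its centre
- screwdriver: screwdriver lying in front of the box. Origin under its middle
- caliper: steel caliper, 200 mm long, lying beyond the box. Origin under its middle

How it is judged:
By the outcome, as a careful person would: the job done as asked, in the order asked, and still so for the second after the job is handed in, with the robot touching nothing.
It also fails if it takes over 64 s, if anything falls off the work surface, if the arm or the gripper's body presses on something with over 40 N, if the wrist force passes 120 N, or if a joint passes its speed limit or range.

### The arm

A 6-joint arm with a two-finger parallel gripper is mounted at the origin on the work surface. World frame = base frame: x ahead of the robot, y to its left, z up, the work surface at z = 0. Lengths are in m, angles in degrees, forces in N, time in s.
With the tool pointing down it reaches from about 0.35 to 0.875 m from the base axis. Payload 4.2 kg.
Tool frame: the origin (TCP) lies between the finger pads; the fingertips stand 14 mm ahead of it and the grasp point (between the pads) lies 5 mm behind it (r.tcp_to_tips is the distance from the TCP to the fingertips, in m); y points along the fingers, x is the direction in which the jaws open and shut, and the axes are right-handed (so a half turn about y gives the same grasp; the last joint's range is limited). The gripper opens to 87 mm and grips with 3 to 60 N. Pads are 19 mm wide; open, the fingers measure 117 mm over their backs; the gripper's body (75 mm by 190 mm) begins 51 mm behind the grasp point.
Start: joints at [-56.115, 22.042, 0.453, 0, -68.411, -14.817], TCP at [0.204, -0.591, 0.237] pointing down, gripper open.
Joint ranges: [-179.83, 179.83], [-69.29, 118.12], [-61.27, 80.66], [-181.25, 117.63], [-171.15, -9.14], [-177.46, 177.46]. Speed limits (degrees/s): [159.86, 159.86, 180, 180, 180, 180].

### API

Orientations are given as a 3x3 rotation matrix whose columns are the frame's x, y, z axes.
In Python, from station import sense, optics, ticket, r gives the robot as it stands.
- The arm moves only by the tool carry_out, never from a script. Its argument "steps" is a list that holds one entry, the list of rows, each a list of 6 numbers: the shift along the world's x, y, z in cm, then the turn, a rotation vector about the world's x, y, z in rad. A call has 1 to 20 rows; each row is the pose to reach, as a shift and turn from the pose commanded when the call began; what a row does not reach only later rows make up. A row lasts 1/8 s, in which the tool goes at most 62.5 mm and 10.7 degrees, less where a joint would pass 70% of its speed; a pose out of reach is approached as far as the arm can. A call with a gripper value outside its range is refused whole. "fingers" is the closure in counts, from 0 (fully open) to 255 (shut), set as the call begins (left out, the last holds). The fingers move at their own pace and stop on an object; the grip force is fixed at half the most. Time passes only in rows, so rows that repeat a pose let the fingers close. It gives the time, the measured TCP pose, the force and the opening at its end, in the units of the state.
- sense(): the state, without advancing time (a new reading comes with each control period).
- optics.capture(name): name is "scene" or "side" or "wrist"; returns a dict with "image" (480x640x3 uint8, red, green, blue), "fov_y" (degrees; the focal length in pixels is half the picture's height over the tangent of half this angle, whatever the lens; pixels are square), "cx", "cy" (the principal point, pixels), "rvec" (rotation vector, rad) and "tvec" (3), from world to camera coordinates, as OpenCV has them. Camera axes: x right, y down, z forward; pixel columns grow to the right and rows downward; lengths in m; the calibration is good to about 2 mm. The wrist camera is an equidistant fisheye: a pixel r from the principal point sees the ray r / f radians off the axis. A picture is of the moment at which its call begins. There is no depth.
- ticket.finish_job(): hands the job in, once; it reports no verdict.
The state is a dict: "time_s": time; "joints": joint angles; "joint_velocities": joint speeds; "effort": joint torques, N m; "tcp_pos": TCP position; "ee_rot": TCP orientation; "wrist_force": force on the tool from outside, world axes, zero at the start; "moment": the same for the moment, N m; "gripper_width": opening from 0.0 (shut) to 1.0 (fully open).
Only numpy, scipy, OpenCV 4.12 (cv2) and the standard library are available. Lean on these libraries where they do the work, as an engineer would, in place of code of your own. Each camera call takes 0.05 s, during which the arm holds its last target.

## Working session

There is one attempt and no reset: what is moved stays moved. The work goes in short steps, Python scripts to look and compute and a tool call to move; the robot and the scene stay as the last step left them, time stands still between calls to the robot, and variables do not carry over. Pictures are saved under pics/ and viewed, and the job is handed in when it is done.

Besides the shell and the picture viewer there is one more tool, called after ">>>" as name(argument=value, ...) on one line, values as JSON. carry_out: Moves the arm, as the interface text tells. Its arguments: {"type":"object","properties":{"steps":{"type":"array","items":{"type":"array","items":{"type":"array","items":{"type":"number"}}}},"fingers":{"type":"number"}},"required":["steps"]}

```bash
ls; mkdir -p pics
python3 - <<'E'
from station import sense, optics, ticket, r
import cv2
print(sense())
for n in ("scene","side","wrist"):
    c=optics.capture(n); cv2.imwrite(f"pics/{n}0.png",c["image"][:,:,::-1])
    print(n,c["fov_y"],c["cx"],c["cy"],c["rvec"],c["tvec"])
print([a for a in dir(r) if a[0]!='_'], r.tcp_to_tips)
E
```

```text
pics
{'time_s': 0.0, 'joints': array([-5.61161239e+01,  2.20895888e+01,  3.78646757e-01, -2.81051667e-02,
       -6.84124964e+01, -1.48163936e+01]), 'joint_velocities': array([ 0.14080986, -0.06718059,  0.01765388, -0.10801713,  0.03063697,
       -0.03191145]), 'effort': array([-5.18525867e-04, -3.90668464e+01,  1.87406230e+01,  4.21978980e+00,
        1.09322867e-02, -1.96146780e-04]), 'tcp_pos': array([ 0.20399335, -0.59015029,  0.23546649]), 'ee_rot': array([[-3.26509603e-01, -8.22425427e-04, -9.45193527e-01],
       [ 9.45191326e-01,  2.04277889e-03, -3.26510620e-01],
       [ 2.19935202e-03, -9.99997575e-01,  1.10362455e-04]]), 'wrist_force': array([ 0.31796291,  0.58912219, -0.05174456]), 'moment': array([-0.02448524, -0.01594231,  0.00418603]), 'gripper_width': 1.0005775449730405}
scene 44.876985129158086 313.9344162283733 230.90715489218843 [ 1.0412183   2.5702001  -0.86799837] [ 0.36568239 -0.28147827  1.32714423]
side 42.80875605343422 328.54228205692453 249.35793038531523 [ 0.62302635 -2.45930013  1.41366353] [0.52706266 0.22955099 0.96161693]
wrist 65.70646984690485 328.91012468469717 243.61456157904604 [-1.72398598 -2.41851623 -0.32901815] [ 0.6237239  -0.03229863  0.39054701]
['PlanningError', 'tcp_to_tips'] 0.014
```

View pics/scene0.png

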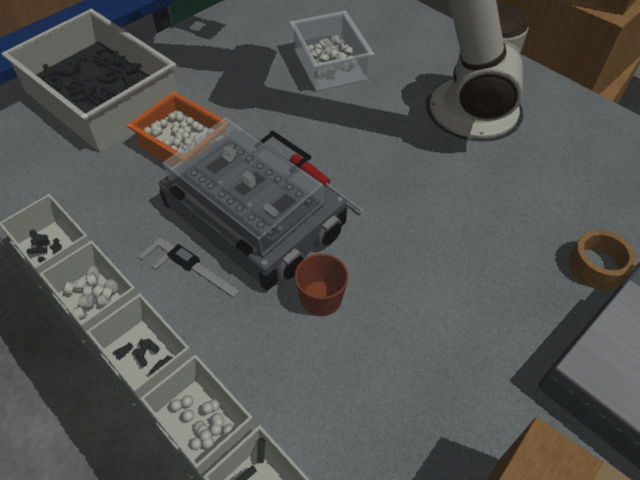

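View pics/side0.png

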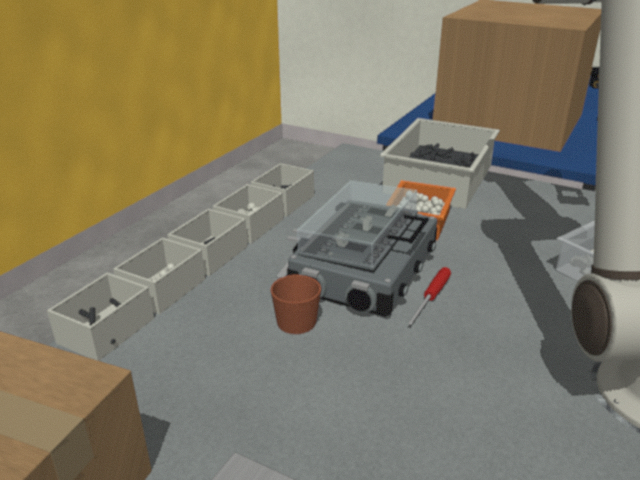

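View pics/wrist0.png

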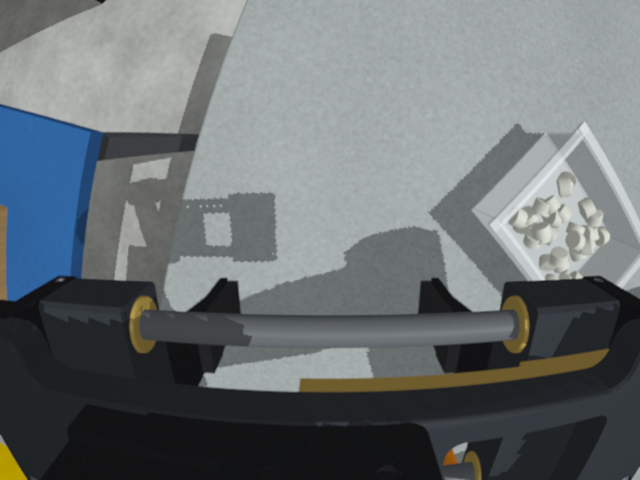

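```bash
cat > h.py <<'E'
import numpy as np, cv2
from scipy.spatial.transform import Rotation as R
from station import sense, optics, ticket, r
def cam(n):
    c=optics.capture(n); return c
def K(c):
    f=c["image"].shape[0]/2/np.tan(np.radians(c["fov_y"]/2)); return f
def proj(c,P):
    P=np.atleast_2d(P); M=R.from_rotvec(c["rvec"]).as_matrix(); q=P@M.T+c["tvec"]; f=K(c)
    if c.get("fish"):
        rr=np.linalg.norm(q[:,:2],axis=1); th=np.arctan2(rr,q[:,2]); return np.c_[c["cx"]+f*th*q[:,0]/rr,c["cy"]+f*th*q[:,1]/rr]
    return np.c_[c["cx"]+f*q[:,0]/q[:,2],c["cy"]+f*q[:,1]/q[:,2]]
def ray(c,u,v):
    f=K(c);M=R.from_rotvec(c["rvec"]).as_matrix(); x,y=u-c["cx"],v-c["cy"]
    if c.get("fish"):
        rr=np.hypot(x,y);th=rr/f; d=np.array([np.sin(th)*x/rr,np.sin(th)*y/rr,np.cos(th)])
    else: d=np.array([x/f,y/f,1.])
    return -M.T@c["tvec"], M.T@d
def atz(c,u,v,z):
    o,d=ray(c,u,v); return o+d*(z-o[2])/d[2]
def box2w(p,P):
    x,y,t=p; P=np.atleast_2d(P); return np.c_[x+np.cos(t)*P[:,0]-np.sin(t)*P[:,1], y+np.sin(t)*P[:,0]+np.cos(t)*P[:,1], P[:,2]]
def coverpt(P,a):  # P box coords for shut cover -> angle a
    P=np.atleast_2d(P).astype(float); h=np.array([.09,0,.085]); q=P-h
    return np.c_[h[0]+q[:,0]*np.cos(a)+q[:,2]*np.sin(a), P[:,1], h[2]-q[:,0]*np.sin(a)+q[:,2]*np.cos(a)]
E
python3 - <<'E'
from h import *
c=cam("scene");cv2.imwrite("pics/sc.png",cv2.resize(c["image"][110:290,130:360,::-1],None,fx=3.4,fy=3.3,interpolation=cv2.INTER_CUBIC))
s=cam("side");cv2.imwrite("pics/si.png",cv2.resize(s["image"][170:330,260:450,::-1],None,fx=4,fy=3.7,interpolation=cv2.INTER_CUBIC))
for u,v in((245,180),(322,285)): print(atz(c,u,v,.08))
E
```

```text
[ 0.55903307 -0.13295594  0.08      ]
[0.61725971 0.13193783 0.08      ]
```

View pics/sc.png

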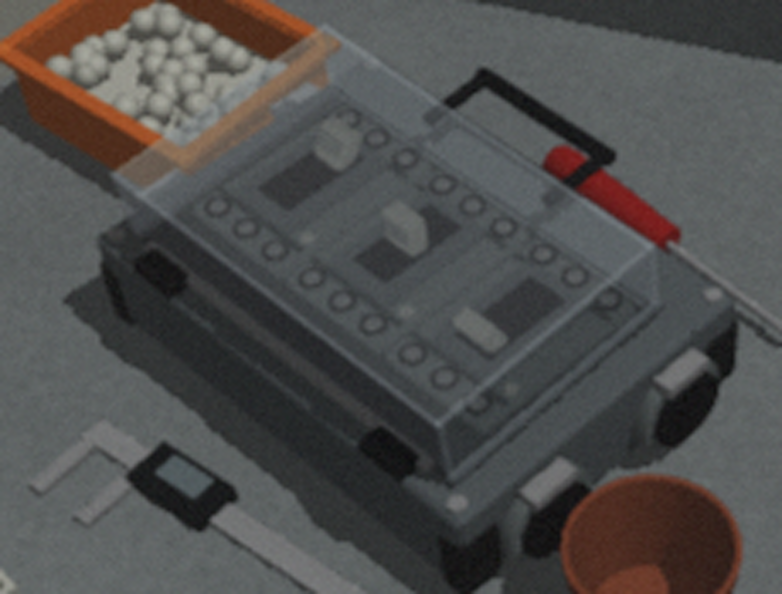

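View pics/si.png

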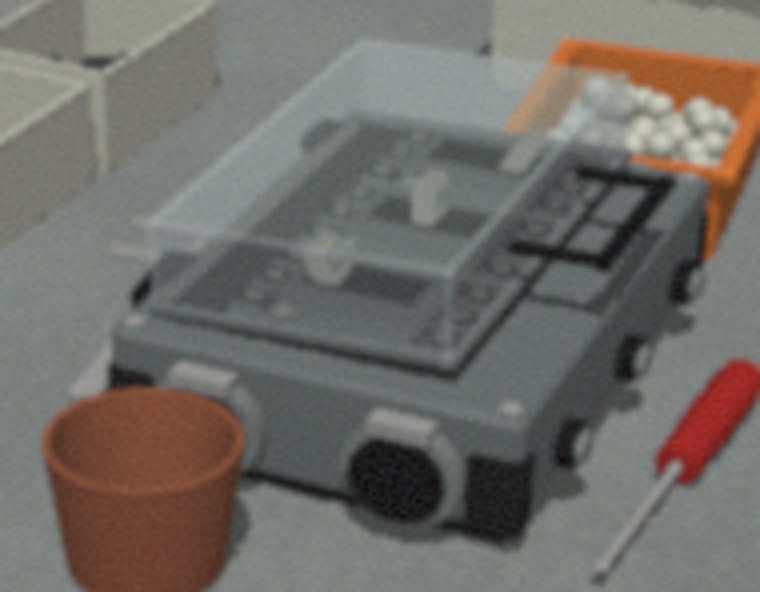

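```bash
cat > fit.py <<'E'
from h import *
from scipy.optimize import least_squares
c=cam("scene");s=cam("side")
S=lambda u,v:(u/3.4+130-.35,v/3.3+110-.35)
D=lambda u,v:(u/4+260-.4,v/3.7+170-.4)
f,b,t=-.062,.09,.13
obs=[("c",1,S(325,28),(f,-.125,t)),("c",1,S(118,175),(b,-.125,t)),("c",1,S(440,420),(b,.125,t)),("c",1,S(655,245),(f,.125,t)),
("s",1,D(370,42),(b,-.125,t)),("s",1,D(148,230),(b,.125,t)),("s",1,D(448,268),(f,.125,t)),
("c",1,S(483,72),(-.1074,-.048,.112)),("c",1,S(612,155),(-.1074,.048,.112)),("s",1,D(672,180),(-.1074,-.048,.112)),("s",1,D(607,262),(-.1074,.048,.112)),
("c",0,S(738,318),(-.105,.145,.08)),("c",0,S(440,522),(.105,.145,.08)),("c",0,S(100,240),(.105,-.145,.08)),
("s",0,D(525,430),(-.105,.145,.08)),("s",0,D(115,322),(.105,.145,.08)),("s",0,D(708,180),(-.105,-.145,.08)),
("c",0,S(405,212),(0,0,.12)),("s",0,D(430,180),(0,0,.12))]
def res(p):
    o=[]
    for n,m,px,P in obs:
        Q=coverpt(P,p[3]) if m else np.array([P])
        o.append(proj(c if n=="c" else s,box2w(p[:3],Q))[0]-px)
    return np.array(o)
r_=least_squares(lambda p:res(p).ravel(),[.57,-.02,0,0],loss="soft_l1")
print(r_.x);print(np.c_[res(r_.x).round(1),[m for _,m,_,_ in obs]])
E
python3 fit.py
```

```text
[ 0.56681779 -0.10786985  0.03754261  0.05897806]
[[ 1.  -0.3  1. ]
 [-1.3  0.4  1. ]
 [-1.6  3.4  1. ]
 [-0.5  1.9  1. ]
 [-0.2  1.8  1. ]
 [ 0.6 -0.1  1. ]
 [ 0.8  3.7  1. ]
 [ 0.7 -0.6  1. ]
 [-1.  -0.7  1. ]
 [-0.2  0.4  1. ]
 [-0.2 -0.5  1. ]
 [ 0.2 -6.7  0. ]
 [ 3.6  1.3  0. ]
 [-2.3 -2.6  0. ]
 [-0.1 -0.3  0. ]
 [-1.5  1.3  0. ]
 [ 3.1 -0.3  0. ]
 [-0.3  0.8  0. ]
 [ 1.5  0.9  0. ]]
```

```bash
cat >> fit.py <<'E'
obs=[o for i,o in enumerate(obs) if i!=11]
def res2(p):
    o=[]
    for n,m,px,P in obs:
        P=np.array(P); 
        if P[2]==t: P[2]+=p[4]
        Q=coverpt(P,p[3]) if m else np.array([P])
        o.append(proj(c if n=="c" else s,box2w(p[:3],Q))[0]-px)
    return np.array(o)
q=least_squares(lambda p:res2(p).ravel(),[.57,-.1,0,0,0],loss="soft_l1").x
print(q,np.abs(res2(q)).max(1).round(1))
for nm,cc,f in(("c",c,2.2),("s",s,2.2)):
    im=cv2.resize(cc["image"][100:330,130:450,::-1],None,fx=2.4,fy=2.4,interpolation=cv2.INTER_CUBIC)
    def pl(P,col,closed=True):
        w=(proj(cc,box2w(q[:3],P))-[130,100])*2.4+.7
        cv2.polylines(im,[w.astype(np.int32)],closed,col,1)
    rect=lambda x0,x1,y0,y1,z:[(x0,y0,z),(x1,y0,z),(x1,y1,z),(x0,y1,z)]
    pl(rect(-.105,.105,-.145,.145,.08),(0,255,0)); pl(rect(-.105,.105,-.145,.145,0),(0,255,0))
    for y in(-.078,0,.078): pl(rect(-.037,.037,y-.023,y+.023,.098),(0,255,255))
    pl(coverpt(rect(-.062,.09,-.125,.125,.13+q[4]),q[3]),(255,0,255));pl(coverpt(rect(-.062,.09,-.125,.125,.085),q[3]),(255,0,255))
    pl(coverpt([(-.1074,-.05,.11),(-.1074,.05,.11)],q[3]),(0,0,255),False)
    cv2.imwrite(f"pics/ov_{nm}.png",im)
E
python3 fit.py|tail -3
```

```text
[-0.3  0.8  0. ]
 [ 1.5  0.9  0. ]]
[ 0.56697602 -0.10692078  0.04476588  0.05693214  0.0040954 ] [1.4 1.8 2.2 0.4 1.  1.6 2.  0.6 0.9 0.5 0.2 4.7 2.2 0.3 1.8 2.5 1.1 1.2]
```

View pics/ov_c.png

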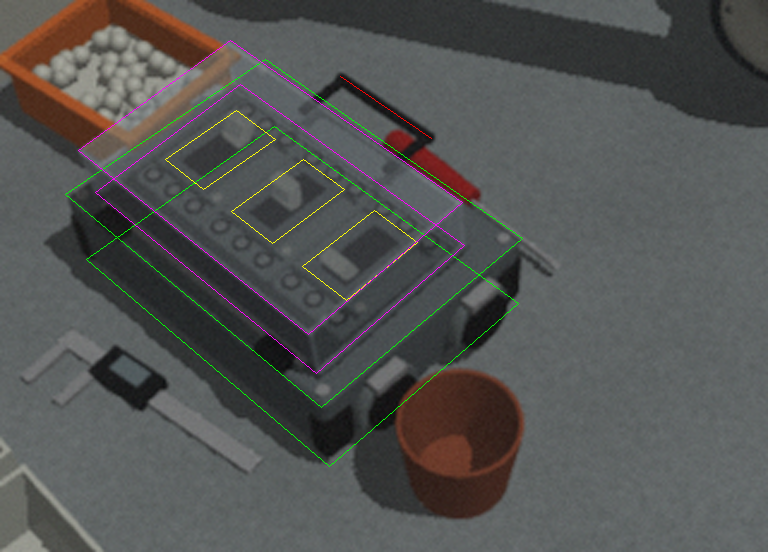

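View pics/ov_s.png

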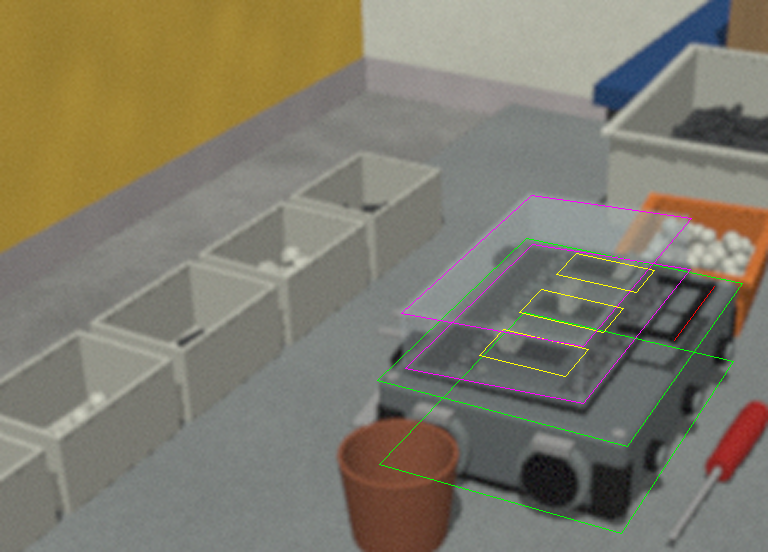

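>>> carry_out(steps=[[[2.5,4.5,0,0,0,0.13],[5,9.5,0,0,0,0.26],[7.5,14.5,0,0,0,0.4],[10,19.5,0,0,0,0.54],[12.5,24,0,0,0,0.68],[15,29,0,0,0,0.82],[17.5,34,0,0,0,0.96],[20,38.5,0,0,0,1.08],[22.5,43,-1,0,0,1.18],[25,47,-2.5,0,0,1.26],[25.7,47.9,-3.7,0,0,1.283],[25.7,47.9,-3.7,0,0,1.283],[25.7,47.9,-3.7,0,0,1.283],[25.7,47.9,-3.7,0,0,1.283]]])

```text
time_s: 2.2
tcp_pos: [0.461, -0.1126, 0.2002]
ee_rot: [[-0.999, 0.001, 0.043], [-0.043, -0.0, -0.999], [-0.001, -1.0, 0.0]]
wrist_force: [0.5, -0.3, 0.2]
gripper_width: 1.004
```

Run:
```python
from h import *
s=sense();print(s["tcp_pos"],s["ee_rot"].round(3),s["joints"].round(1),s["wrist_force"],s["time_s"])
c=cam("wrist");c["fish"]=1;im=c["image"][:,:,::-1].copy()
q=[0.56697602,-0.10692078,0.04476588,0.057]
def pl(P,col,cl=True):
    # dense sampling
    P=np.array(P,float); 
    if cl:P=np.vstack([P,P[:1]])
    D=np.vstack([np.linspace(a,b,15) for a,b in zip(P[:-1],P[1:])])
    cv2.polylines(im,[proj(c,box2w(q[:3],D)).astype(np.int32)],False,col,1)
cv2.imwrite("pics/w1raw.png",im)
rect=lambda x0,x1,y0,y1,z:[(x0,y0,z),(x1,y0,z),(x1,y1,z),(x0,y1,z)]
pl(rect(-.105,.105,-.145,.145,.08),(0,255,0))
for y in(-.078,0,.078): pl(rect(-.037,.037,y-.023,y+.023,.098),(0,255,255))
pl(coverpt(rect(-.062,.09,-.125,.125,.13+.004),q[3]),(255,0,255))
pl(coverpt([(-.1074,-.05,.11),(-.1074,.05,.11)],q[3]),(0,0,255),False)
cv2.imwrite("pics/w1.png",im)
```

```text
[ 0.46098211 -0.11260943  0.20017654] [[-0.999  0.001  0.043]
 [-0.043 -0.    -0.999]
 [-0.001 -1.     0.   ]] [  6.    9.2 -23.2   0.  -57.6  -3.5] [ 0.48062914 -0.31949945  0.19153371] 2.2
```

View pics/w1.png

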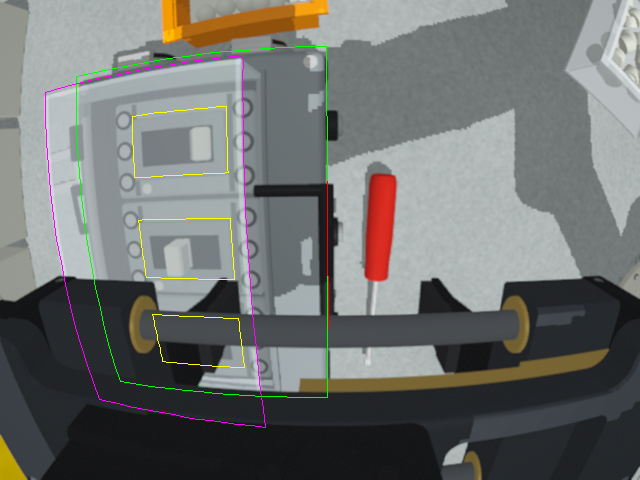

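View pics/w1raw.png

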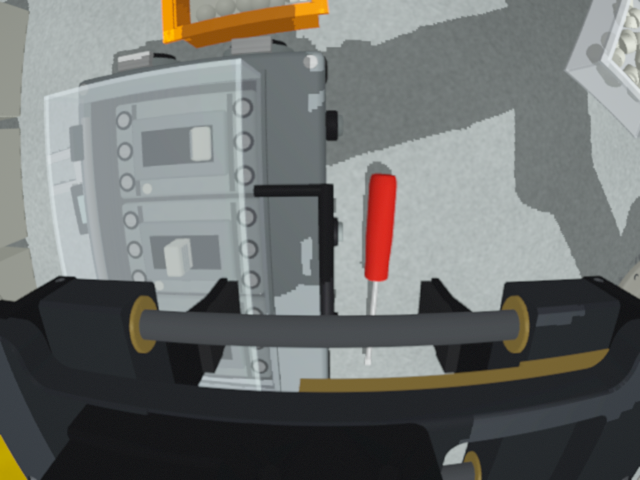

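>>> carry_out(steps=[[[0,0,0,0,0,0],[0,0,-1,0,0,0],[0,0.1,-3,0,0,0],[0,0.1,-5,0,0,0],[0,0.1,-7,0,0,0],[0,0.1,-8.2,0,0,0],[0,0.1,-8.2,0,0,0]]], fingers=138)

```text
time_s: 3.12
tcp_pos: [0.4606, -0.1108, 0.1166]
ee_rot: [[-0.999, -0.002, 0.045], [-0.045, -0.0, -0.999], [0.002, -1.0, 0.0]]
wrist_force: [0.9, -0.4, 0.1]
gripper_width: 0.467
```

Run:
```python
from h import *
for n in("wrist","side"):
    c=cam(n);cv2.imwrite(f"pics/{n}2.png",c["image"][:,:,::-1] if n=="wrist" else cv2.resize(c["image"][130:330,280:500,::-1],None,fx=3,fy=3))
```

```text
(no output)
```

View pics/wrist2.png

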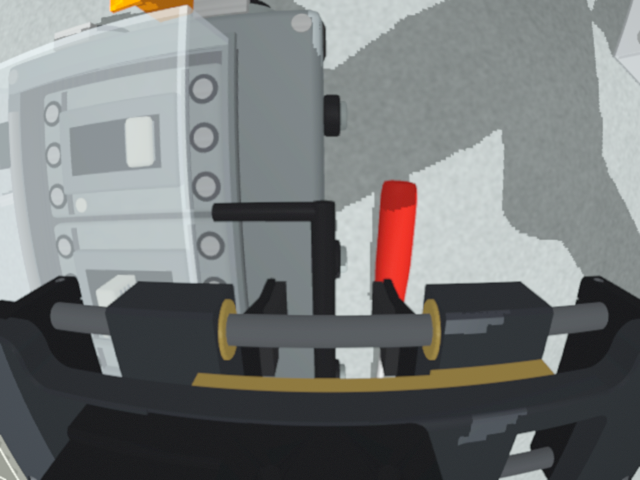

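View pics/side2.png

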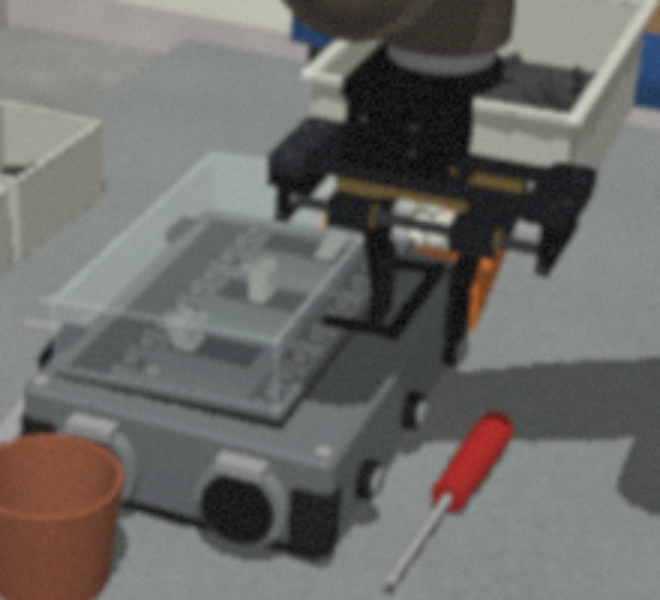

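The bar is between the two fingers (wrist picture, bar at columns 312–335, pads at 275 and 385). I'll close on it next.

>>> carry_out(steps=[[[0.1,0,0,0,0,0],[0.2,0,0,0,0,0],[0.2,0,0,0,0,0],[0.2,0,0,0,0,0]]], fingers=255)

```text
time_s: 3.72
tcp_pos: [0.4628, -0.1107, 0.1176]
ee_rot: [[-0.999, -0.001, 0.045], [-0.045, 0.0, -0.999], [0.001, -1.0, -0.0]]
wrist_force: [0.1, 0.3, 0.4]
gripper_width: 0.103
```

Run:
```python
import numpy as np
# arc rows in cm from a0, world dx,dy,dz
a0=.057;yaw=.045
for a1 in (1.0,1.72):pass
A=np.linspace(a0,1.74,25)
f=lambda a:np.array([-.199*np.cos(.126+a),.199*np.sin(.126+a)])
for a in A:
    d=(f(a)-f(a0))*100;print(a.round(2),np.round([d[0]*np.cos(yaw),d[0]*np.sin(yaw),d[1]],1))
```

```text
0.06 [0. 0. 0.]
0.13 [0.3 0.  1.4]
0.2 [0.7 0.  2.7]
0.27 [1.2 0.1 4. ]
0.34 [1.8 0.1 5.3]
0.41 [2.4 0.1 6.5]
0.48 [3.2 0.1 7.7]
0.55 [4.  0.2 8.8]
0.62 [4.9 0.2 9.9]
0.69 [ 5.9  0.3 10.8]
0.76 [ 6.9  0.3 11.8]
0.83 [ 8.1  0.4 12.6]
0.9 [ 9.2  0.4 13.4]
0.97 [10.4  0.5 14.1]
1.04 [11.7  0.5 14.7]
1.11 [13.   0.6 15.2]
1.18 [14.3  0.6 15.6]
1.25 [15.7  0.7 15.9]
1.32 [17.1  0.8 16.1]
1.39 [18.4  0.8 16.2]
1.46 [19.8  0.9 16.3]
1.53 [21.2  1.  16.2]
1.6 [22.6  1.  16. ]
1.67 [24.   1.1 15.8]
1.74 [25.3  1.1 15.4]
```

>>> carry_out(steps=[[[0.1,0,0.7,0,0,0],[0.3,0,1.4,0,0,0],[0.7,0,2.7,0,0,0],[1.2,0.1,4,0,0,0],[1.8,0.1,5.3,0,0,0],[2.4,0.1,6.5,0,0,0],[3.2,0.1,7.7,0,0,0],[4,0.2,8.8,0,0,0],[4,0.2,8.8,0,0,0]]])

```text
time_s: 4.85
tcp_pos: [0.5023, -0.1087, 0.2076]
ee_rot: [[-0.999, -0.003, 0.045], [-0.045, -0.0, -0.999], [0.003, -1.0, 0.0]]
wrist_force: [-8.8, 2.7, 6.1]
gripper_width: 0.1
```

Run:
```python
from h import *
for n in("side",):
    c=cam(n);cv2.imwrite(f"pics/{n}3.png",c["image"][:,:,::-1])
```

```text
(no output)
```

View pics/side3.png

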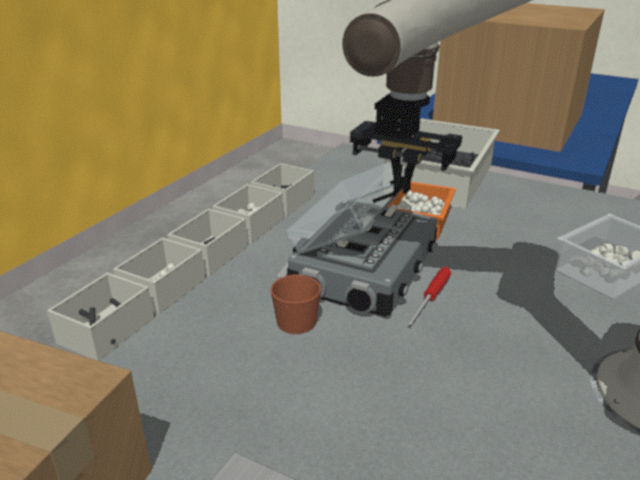

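The side picture shows the cover at about 0.55 rad with the bar still in the grip at (400,190), so I'll continue the arc.

>>> carry_out(steps=[[[0.8,0,1.1,0,0,0],[1.7,0.1,2.1,0,0,0],[2.7,0.1,3.1,0,0,0],[3.9,0.2,3.9,0,0,0],[5,0.2,4.7,0,0,0],[6.2,0.3,5.4,0,0,0],[7.5,0.3,6,0,0,0],[8.8,0.4,6.5,0,0,0],[10.2,0.4,6.9,0,0,0],[11.6,0.5,7.2,0,0,0],[13,0.6,7.4,0,0,0],[14.3,0.6,7.5,0,0,0],[15.7,0.7,7.6,0,0,0],[17.1,0.8,7.5,0,0,0],[18.5,0.8,7.3,0,0,0],[19.9,0.9,7.1,0,0,0],[21,0.9,6.7,0,0,0],[21,0.9,6.7,0,0,0]]])

```text
time_s: 7.15
tcp_pos: [0.7166, -0.0986, 0.2738]
ee_rot: [[-0.999, 0.008, 0.046], [-0.046, 0.001, -0.999], [-0.008, -1.0, -0.0]]
wrist_force: [2.8, 4.8, 2.8]
gripper_width: 0.106
```

Run:
```python
from h import *
for n in("side","wrist"):
    c=cam(n);cv2.imwrite(f"pics/{n}4.png",c["image"][:,:,::-1])
```

```text
(no output)
```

View pics/side4.png

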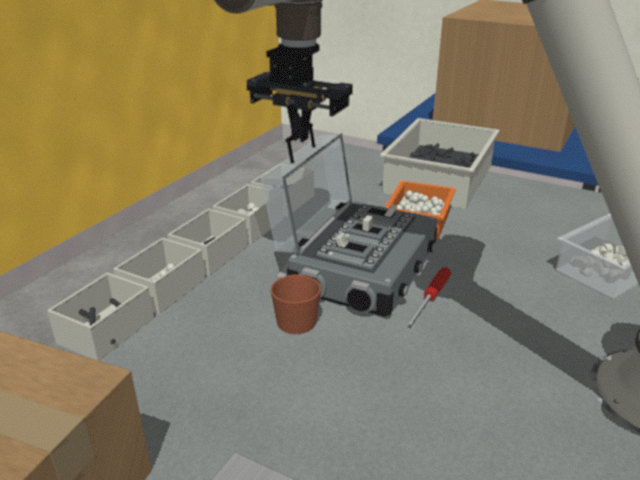

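View pics/wrist4.png

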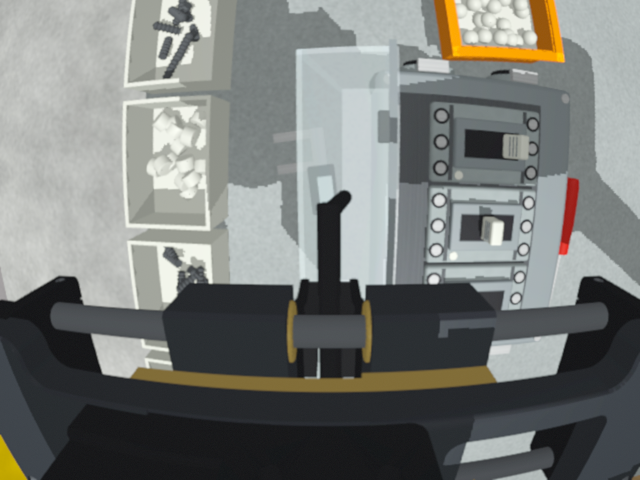

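The cover stands open at about 1.7 rad, with the three levers in the clear. I'll release the bar, go up and back, and re-measure the box from above.

>>> carry_out(steps=[[[0,0,0,0,0,0],[0,0,0,0,0,0],[0,0,0,0,0,0],[0,0,3,0,0,0],[0,0,7,0,0,0],[0,0,9,0,0,0],[-5,-0.3,9,0,0,0],[-11,-0.6,9,0,0,0],[-16,-0.9,6,0,0,0],[-17,-0.9,3,0,0,0],[-17,-0.9,0,0,0,0],[-17,-0.9,0,0,0,0]]], fingers=138)

```text
time_s: 8.75
tcp_pos: [0.5415, -0.109, 0.2706]
ee_rot: [[-0.999, -0.005, 0.044], [-0.044, -0.0, -0.999], [0.005, -1.0, -0.0]]
wrist_force: [-0.5, 1.3, 0.2]
gripper_width: 0.458
```

Run:
```python
from h import *
s=sense();print(s["tcp_pos"],s["joints"].round(1),s["wrist_force"],s["time_s"])
cc=cam("side");cv2.imwrite(f"pics/side5.png",cv2.resize(cc["image"][60:330,230:470,::-1],None,fx=2.2,fy=2.2))
c=cam("wrist");c["fish"]=1;im=c["image"][:,:,::-1].copy()
cv2.imwrite("pics/w5raw.png",im)
q=[0.56697602,-0.10692078,0.04476588]
def pl(P,col,cl=True):
    P=np.array(P,float); P=np.vstack([P,P[:1]])
    D=np.vstack([np.linspace(a,b,15) for a,b in zip(P[:-1],P[1:])])
    cv2.polylines(im,[proj(c,box2w(q[:3],D)).astype(np.int32)],False,col,1)
rect=lambda x0,x1,y0,y1,z:[(x0,y0,z),(x1,y0,z),(x1,y1,z),(x0,y1,z)]
pl(rect(-.105,.105,-.145,.145,.08),(0,255,0))
for y in(-.078,0,.078): pl(rect(-.037,.037,y-.023,y+.023,.098),(0,255,255))
for y,a in((-.078,-.45),(0,0),(.078,.45)): 
    X=.06*np.sin(a); pl(rect(X-.006*np.cos(a),X+.006*np.cos(a),y-.011,y+.011,.062+.06*np.cos(a)),(0,0,255))
cv2.imwrite("pics/w5.png",im)
```

```text
[ 0.54152307 -0.10900673  0.27059068] [  5.4  13.8  -6.5  -0.  -70.   -2.9] [-0.45042602  1.28068851  0.24854489] 8.75
```

View pics/w5.png

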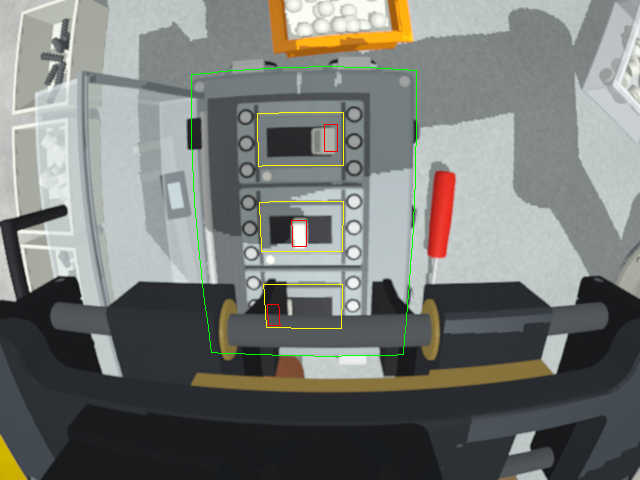

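View pics/w5raw.png

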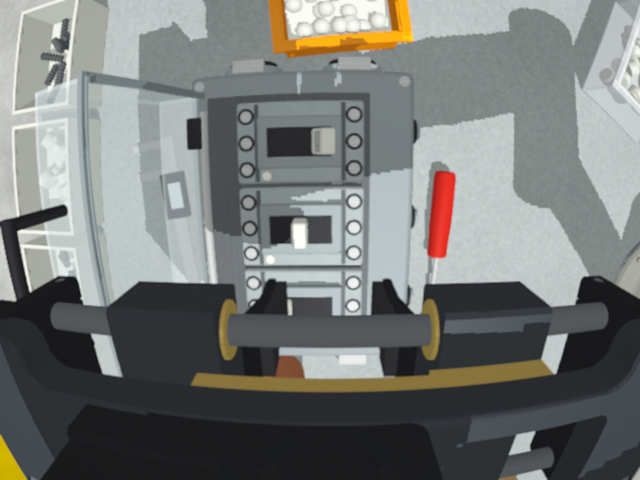

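View pics/side5.png

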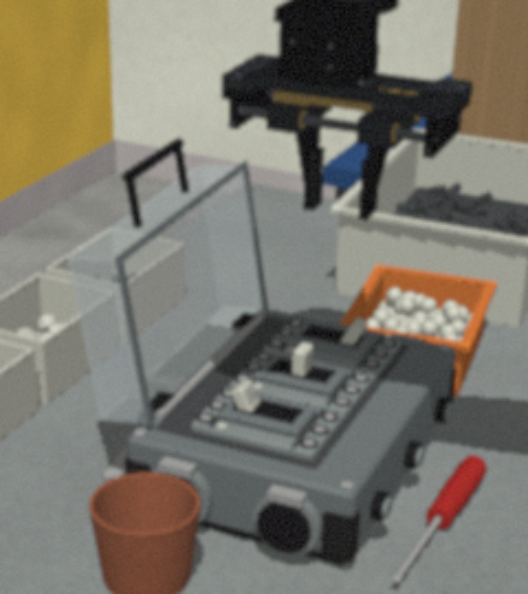

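Levers measured: the tripped one is in the middle at about (0.567, -0.106), the off one is at -y and the on one at +y. I'll push with closed fingers, jaws along the box's y, which keeps the wide gripper body away from the cover.

>>> carry_out(steps=[[[0.5,0,0,0,0,-0.18],[1,0.1,0,0,0,-0.36],[1.6,0.1,0,0,0,-0.54],[2.2,0.2,0,0,0,-0.72],[2.8,0.2,0,0,0,-0.9],[3.4,0.3,0,0,0,-1.08],[4,0.3,-2,0,0,-1.26],[4.6,0.4,-4,0,0,-1.44],[5,0.4,-7,0,0,-1.571],[5,0.4,-10,0,0,-1.571],[5,0.4,-10,0,0,-1.571],[5,0.4,-10,0,0,-1.571]]], fingers=255)

```text
time_s: 10.35
tcp_pos: [0.5948, -0.1049, 0.1747]
ee_rot: [[-0.045, 0.004, -0.999], [0.999, -0.001, -0.045], [-0.001, -1.0, -0.004]]
wrist_force: [0.5, 0.1, 0.8]
gripper_width: 0.004
```

```bash
cat > snap.py <<'E'
from h import *
import sys
k=sys.argv[1]
s=sense();print(s["tcp_pos"],s["joints"].round(1),s["wrist_force"].round(1),s["time_s"])
cc=cam("side");a=cv2.resize(cc["image"][60:330,230:470,::-1],(400,450))
d=cam("wrist");b=d["image"][:,:,::-1]
e=cam("scene")["image"][100:300,130:370,::-1]
cv2.imwrite(f"pics/w{k}.png",b)
cv2.imwrite(f"pics/m{k}.png",np.hstack([a,cv2.resize(e,(400,450))]))
E
python3 snap.py 6
```

```text
[ 0.59475076 -0.10486355  0.17467129] [  5.4  22.7  -7.9   0.1 -59.2 -92.8] [0.5 0.1 0.8] 10.35
```

View pics/w6.png

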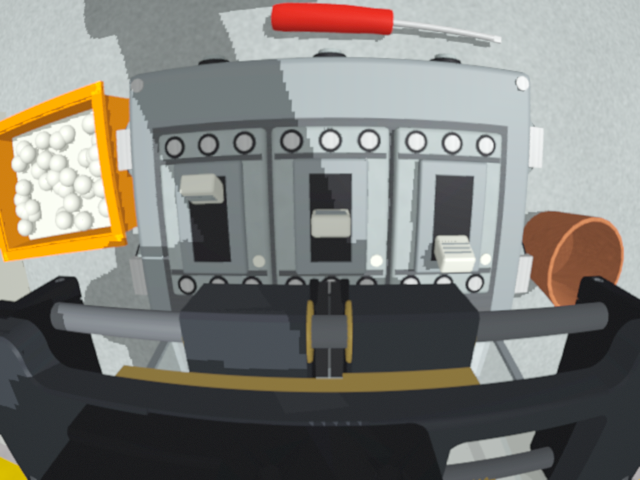

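View pics/m6.png

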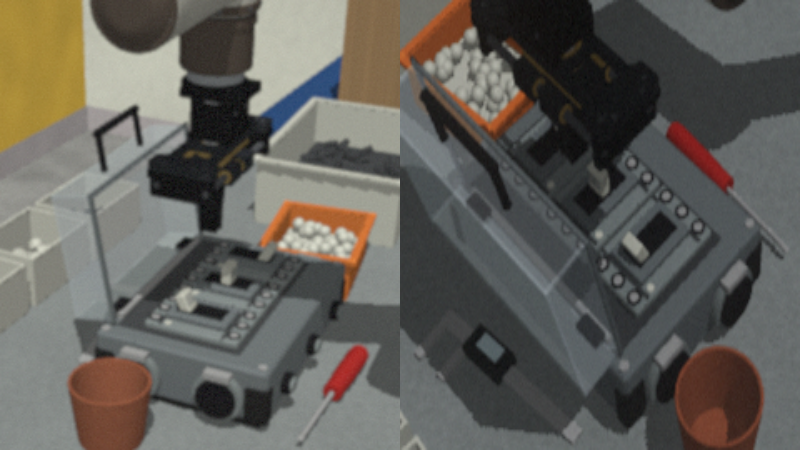

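Fingers are at column 329, lined up with the tripped lever at column 331. I'll lower behind it.

>>> carry_out(steps=[[[0,0,-2,0,0,0],[0,0,-4,0,0,0],[0,0,-5.1,0,0,0],[0,0,-5.4,0,0,0],[0,0,-5.4,0,0,0],[0,0,-5.4,0,0,0]]])

```text
time_s: 11.25
tcp_pos: [0.5938, -0.1047, 0.1194]
ee_rot: [[-0.045, 0.002, -0.999], [0.999, -0.0, -0.045], [-0.0, -1.0, -0.002]]
wrist_force: [0.3, -0.4, 0.4]
gripper_width: 0.005
```

```bash
python3 snap.py 7
```

```text
[ 0.59376447 -0.10467402  0.11941829] [  5.4  25.9 -11.7   0.  -52.4 -92.8] [ 0.3 -0.4  0.4] 11.25
```

View pics/w7.png

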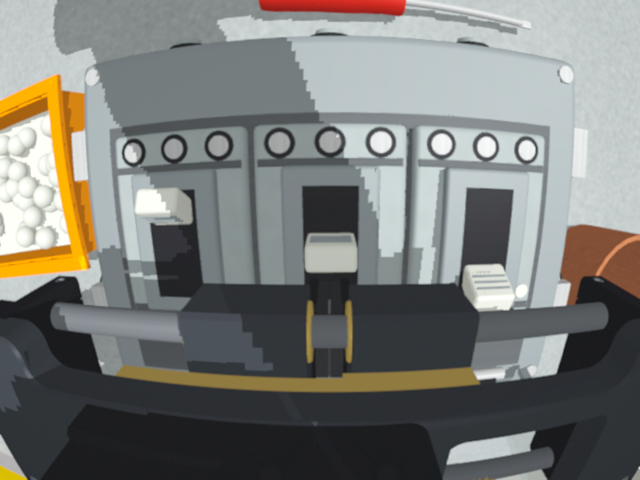

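View pics/m7.png

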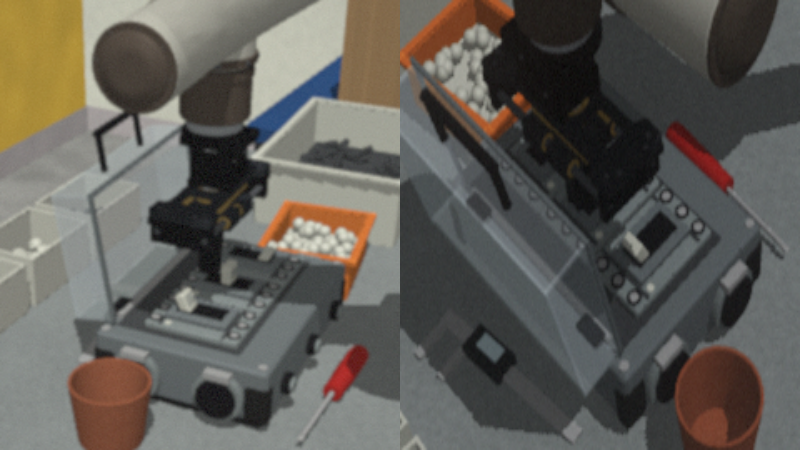

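>>> carry_out(steps=[[[-0.3,0,0,0,0,0],[-0.6,0,0,0,0,0],[-0.9,0,0,0,0,0],[-1.1,0,0,0,0,0],[-1.3,-0.05,0,0,0,0],[-1.5,-0.05,0,0,0,0],[-1.5,-0.05,0,0,0,0]]])

```text
time_s: 12.28
tcp_pos: [0.5827, -0.1047, 0.1193]
ee_rot: [[-0.046, 0.011, -0.999], [0.999, 0.0, -0.046], [-0.0, -1.0, -0.011]]
wrist_force: [9.2, -1.0, -5.5]
gripper_width: 0.006
```

>>> carry_out(steps=[[[-0.3,0,0,0,0,0],[-0.6,-0.05,0,0,0,0],[-0.9,-0.05,0,0,0,0],[-1.1,-0.05,0,0,0,0],[-1.1,-0.05,0,0,0,0]]])

```text
time_s: 12.9
tcp_pos: [0.5735, -0.105, 0.1202]
ee_rot: [[-0.046, 0.015, -0.999], [0.999, 0.0, -0.046], [-0.0, -1.0, -0.015]]
wrist_force: [11.4, 1.9, -5.9]
gripper_width: 0.006
```

>>> carry_out(steps=[[[-0.2,0,0,0,0,0],[-0.4,0,0,0,0,0],[-0.6,0,0,0,0,0],[-0.6,0,0,0,0,0]]])

```text
time_s: 13.4
tcp_pos: [0.5663, -0.1052, 0.1203]
ee_rot: [[-0.046, 0.012, -0.999], [0.999, 0.0, -0.046], [-0.0, -1.0, -0.012]]
wrist_force: [8.4, -0.4, -1.8]
gripper_width: 0.009
```

>>> carry_out(steps=[[[-0.1,0,0,0,0,0],[-0.2,0,0,0,0,0],[-0.2,0,0,0,0,0]]])

```text
time_s: 13.78
tcp_pos: [0.5651, -0.1052, 0.1206]
ee_rot: [[-0.046, 0.014, -0.999], [0.999, 0.0, -0.046], [-0.001, -1.0, -0.014]]
wrist_force: [10.4, 0.4, -1.8]
gripper_width: 0.007
```

>>> carry_out(steps=[[[-0.1,0,0,0,0,0],[-0.2,0,0,0,0,0],[-0.2,0,0,0,0,0]]])

```text
time_s: 14.15
tcp_pos: [0.5632, -0.1052, 0.1208]
ee_rot: [[-0.047, 0.015, -0.999], [0.999, 0.0, -0.047], [-0.001, -1.0, -0.015]]
wrist_force: [9.8, -0.2, -1.4]
gripper_width: 0.007
```

>>> carry_out(steps=[[[-0.1,0,0,0,0,0],[-0.2,0,0,0,0,0],[-0.2,0,0,0,0,0]]])

```text
time_s: 14.52
tcp_pos: [0.5628, -0.1051, 0.1213]
ee_rot: [[-0.047, 0.018, -0.999], [0.999, 0.0, -0.047], [-0.001, -1.0, -0.018]]
wrist_force: [11.7, 0.1, -1.8]
gripper_width: 0.005
```

```bash
python3 snap.py 8
```

```text
[ 0.56279062 -0.1050619   0.12128131] [  5.7  22.7 -16.7   0.1 -49.5 -93.1] [11.7  0.1 -1.8] 14.525
```

View pics/w8.png

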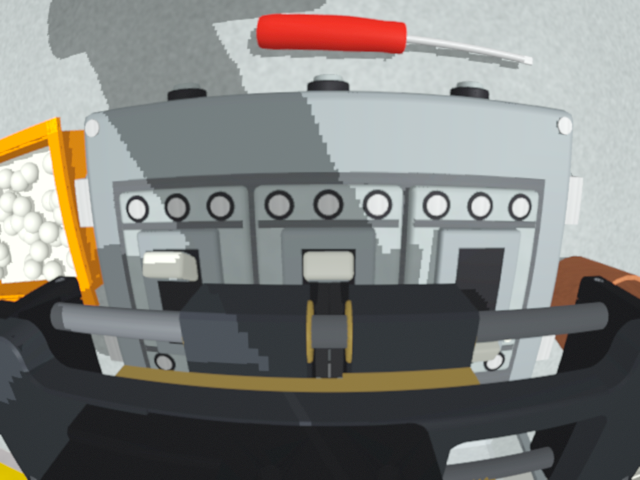

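>>> carry_out(steps=[[[-0.1,0,0,0,0,0],[-0.2,0,0,0,0,0],[-0.2,0,0,0,0,0]]])

```text
time_s: 15.05
tcp_pos: [0.5623, -0.105, 0.1219]
ee_rot: [[-0.047, 0.022, -0.999], [0.999, 0.0, -0.047], [-0.001, -1.0, -0.022]]
wrist_force: [14.0, -0.4, -2.4]
gripper_width: 0.007
```

At the stop: a further 2 mm of command only raised the force, from 11.7 to 14 N, and the lever hardly moved. I'll back off and check that it has latched.

>>> carry_out(steps=[[[0.5,0,0,0,0,0],[1,0,0,0,0,0],[2,0,0,0,0,0],[2.5,0,1,0,0,0],[2.5,0,3,0,0,0],[2.5,0,4.5,0,0,0],[2.5,0,4.5,0,0,0]]])

```text
time_s: 15.92
tcp_pos: [0.5786, -0.1057, 0.1648]
ee_rot: [[-0.045, 0.002, -0.999], [0.999, 0.0, -0.045], [0.0, -1.0, -0.002]]
wrist_force: [-0.6, 0.9, -0.2]
gripper_width: 0.006
```

```bash
python3 snap.py 9
```

```text
[ 0.57858605 -0.10574924  0.16482649] [  5.4  21.9 -10.8   0.  -57.2 -92.8] [-0.6  0.9 -0.2] 15.925
```

View pics/w9.png

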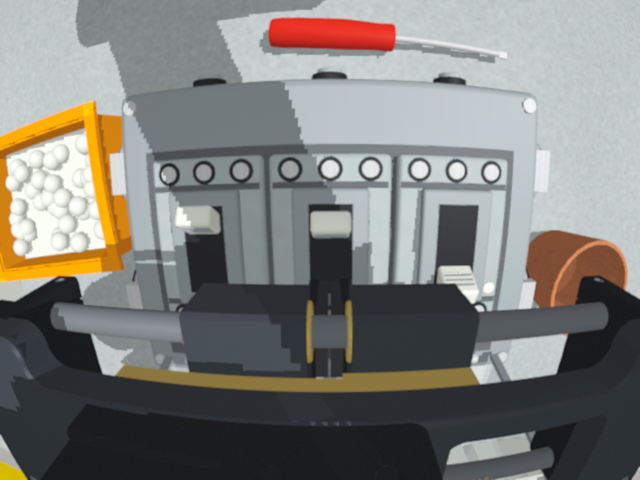

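Latched: the tripped lever is at rows 210–238, just short of the off neighbour at 206–234. I'll go over to its other side.

>>> carry_out(steps=[[[-2,0,0,0,0,0],[-4,-0.1,0,0,0,0],[-5.6,-0.2,0,0,0,0],[-5.7,-0.2,0,0,0,0],[-5.7,-0.2,-2,0,0,0],[-5.7,-0.2,-4,0,0,0],[-5.7,-0.2,-4.5,0,0,0],[-5.7,-0.2,-4.5,0,0,0]]])

```text
time_s: 17.08
tcp_pos: [0.5217, -0.1077, 0.1185]
ee_rot: [[-0.045, -0.0, -0.999], [0.999, -0.0, -0.045], [-0.0, -1.0, 0.0]]
wrist_force: [0.5, 0.7, 0.3]
gripper_width: 0.01
```

```bash
python3 snap.py 10
```

```text
[ 0.52170688 -0.10770035  0.11853432] [  5.8  20.  -21.7   0.  -48.3 -93.2] [0.5 0.7 0.3] 17.075
```

View pics/m10.png

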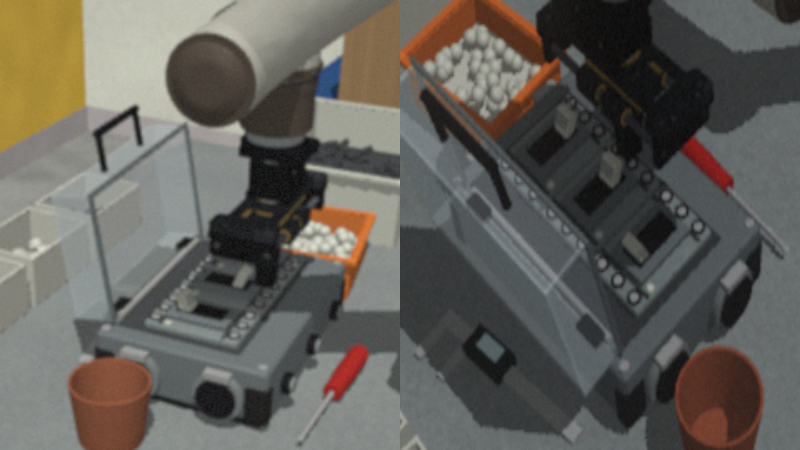

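Clear of both neighbours. I'll push towards on, with the stop expected near TCP x = 0.572.

>>> carry_out(steps=[[[0.5,0,0,0,0,0],[1,0.05,0,0,0,0],[1.4,0.05,0,0,0,0],[1.8,0.1,0,0,0,0],[2.2,0.1,0,0,0,0],[2.6,0.1,0,0,0,0],[3,0.1,0,0,0,0],[3.4,0.15,0,0,0,0],[3.8,0.15,0,0,0,0],[4.2,0.2,0,0,0,0],[4.2,0.2,0,0,0,0]]])

```text
time_s: 18.6
tcp_pos: [0.5637, -0.1056, 0.1185]
ee_rot: [[-0.045, 0.001, -0.999], [0.999, 0.0, -0.045], [0.0, -1.0, -0.001]]
wrist_force: [-0.5, 0.4, -0.1]
gripper_width: 0.004
```

>>> carry_out(steps=[[[0.3,0,0,0,0,0],[0.6,0,0,0,0,0],[0.8,0,0,0,0,0],[0.8,0,0,0,0,0]]])

```text
time_s: 19.1
tcp_pos: [0.5711, -0.1057, 0.1184]
ee_rot: [[-0.045, -0.0, -0.999], [0.999, 0.0, -0.045], [0.0, -1.0, 0.0]]
wrist_force: [0.2, 0.1, 0.4]
gripper_width: 0.007
```

```bash
python3 snap.py 11
```

```text
[ 0.57112819 -0.10569439  0.118439  ] [  5.5  24.1 -14.9  -0.  -51.  -92.9] [0.2 0.1 0.4] 19.1
```

View pics/m11.png

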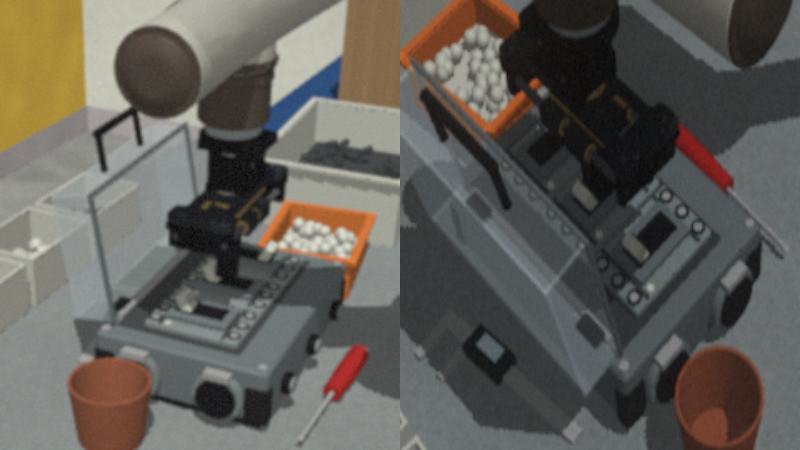

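>>> carry_out(steps=[[[0.1,0,0,0,0,0],[0.2,0,0,0,0,0],[0.3,0,0,0,0,0],[0.3,0,0,0,0,0]]])

```text
time_s: 19.75
tcp_pos: [0.5719, -0.1057, 0.1182]
ee_rot: [[-0.044, -0.006, -0.999], [0.999, 0.0, -0.044], [0.0, -1.0, 0.006]]
wrist_force: [-6.0, 1.2, 4.0]
gripper_width: 0.006
```

The on-stop is felt: 6 N with only 0.8 mm of movement. I'll back off, lift and check.

>>> carry_out(steps=[[[-0.5,0,0,0,0,0],[-1.5,0,0,0,0,0],[-2.5,0,0,0,0,0],[-3,0,2,0,0,0],[-3.5,0,5,0,0,0],[-4,0,9,0,0,0],[-4,0,13,0,0,0],[-4,0,13,0,0,0]]])

```text
time_s: 20.75
tcp_pos: [0.5358, -0.1058, 0.2525]
ee_rot: [[-0.045, 0.009, -0.999], [0.999, -0.0, -0.045], [-0.0, -1.0, -0.009]]
wrist_force: [0.8, 0.4, -0.3]
gripper_width: 0.005
```

```bash
python3 snap.py 12
```

```text
[ 0.53579204 -0.10575435  0.2525429 ] [  5.9  13.4  -9.6   0.1 -66.4 -93.3] [ 0.8  0.4 -0.3] 20.75
```

View pics/m12.png

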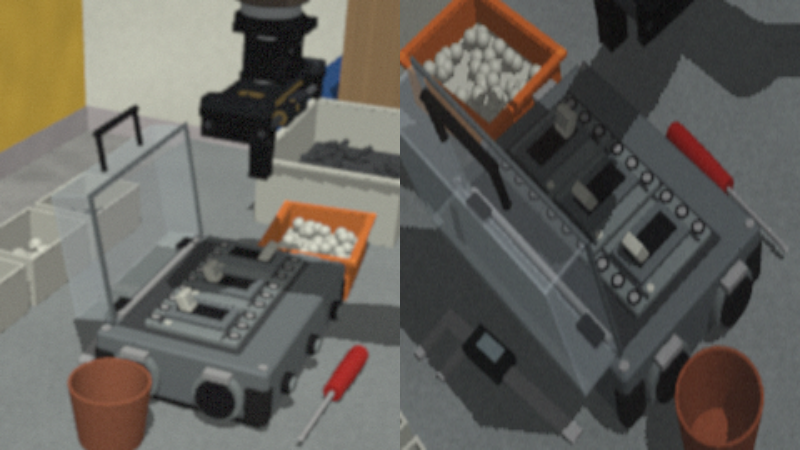

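View pics/w12.png

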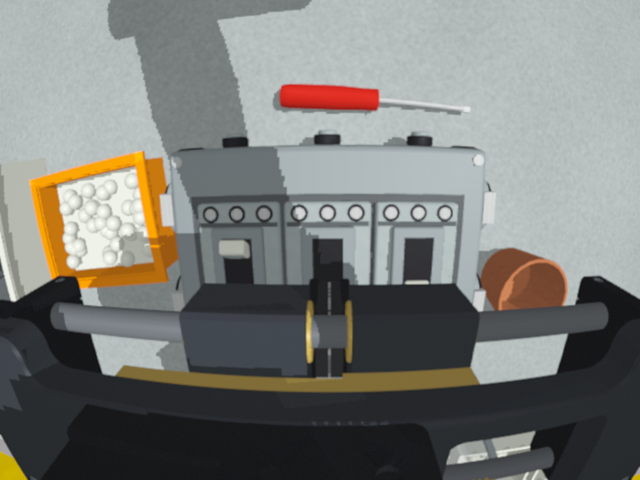

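The middle lever now leans on, parallel to its on neighbour, and the off one is unchanged. I'll go back above the bar.

>>> carry_out(steps=[[[0,0,3,0,0,0.1],[0,0,7,0,0,0.28],[0,0,11,0,0,0.46],[1,0,11.5,0,0,0.64],[3,0.1,11.5,0,0,0.82],[6,0.2,11.5,0,0,1],[9,0.3,11.5,0,0,1.18],[12,0.4,11.5,0,0,1.36],[15,0.6,11.5,0,0,1.5],[17,0.7,11.5,0,0,1.571],[18.1,0.7,11.5,0,0,1.571],[18.1,0.7,10,0,0,1.571],[18.1,0.7,9,0,0,1.571],[18.1,0.7,9,0,0,1.571]]], fingers=138)

```text
time_s: 22.65
tcp_pos: [0.7141, -0.0987, 0.3367]
ee_rot: [[-0.999, -0.004, 0.045], [-0.045, 0.0, -0.999], [0.004, -1.0, -0.0]]
wrist_force: [-0.6, -0.4, -0.4]
gripper_width: 0.459
```

```bash
python3 snap.py 13
```

```text
[ 0.7141369  -0.09866083  0.33673826] [  4.9  30.   27.3  -0.  -87.4  -2.4] [-0.6 -0.4 -0.4] 22.65
```

View pics/w13.png

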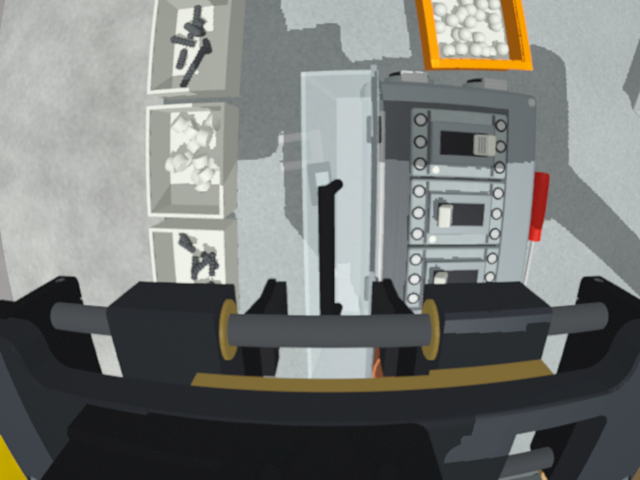

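View pics/m13.png

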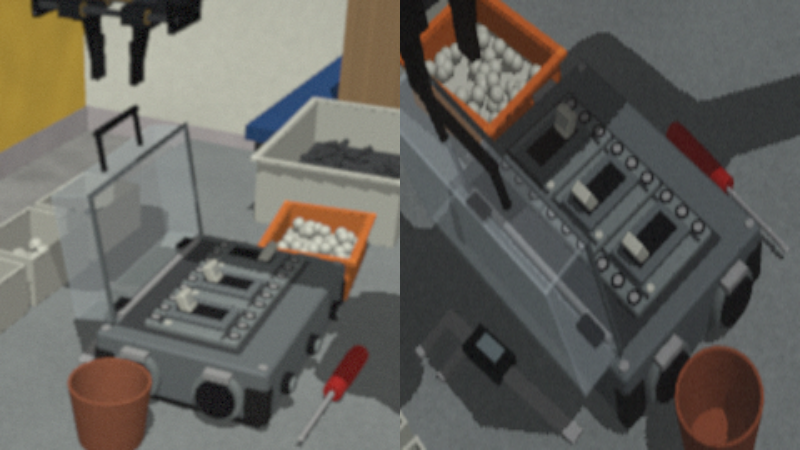

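The bar is centred between the pads (column 329). I'll go down and grip it.

>>> carry_out(steps=[[[0.2,0,-2,0,0,0],[0.2,0,-4,0,0,0],[0.2,0,-6,0,0,0],[0.2,0,-6.3,0,0,0],[0.2,0,-6.3,0,0,0]]])

```text
time_s: 23.42
tcp_pos: [0.7175, -0.0988, 0.2767]
ee_rot: [[-0.999, 0.002, 0.045], [-0.045, -0.0, -0.999], [-0.002, -1.0, 0.0]]
wrist_force: [-0.1, 0.3, -0.2]
gripper_width: 0.457
```

>>> carry_out(steps=[[[0,0,0,0,0,0],[0,0,0,0,0,0],[0,0,0,0,0,0],[0,0,0,0,0,0]]], fingers=255)

```text
time_s: 23.92
tcp_pos: [0.717, -0.0987, 0.2756]
ee_rot: [[-0.999, -0.0, 0.045], [-0.045, -0.0, -0.999], [0.0, -1.0, 0.0]]
wrist_force: [-1.0, -0.5, 0.6]
gripper_width: 0.106
```

Run:
```python
import numpy as np
yaw=.045; h=np.array([.657,.085]); p0=np.array([.717,.2806])
A=np.linspace(1.868,.126,27)
for i,t in enumerate(A):
    rr=np.interp(t,[.126,1.0,1.868],[.199,.202,.2046])
    d=(h+rr*np.array([-np.cos(t),np.sin(t)])-p0)*100
    print(i,round(t-.126,2),np.round([d[0],d[0]*yaw,d[1]],1))
```

```text
0 1.74 [-0. -0.  0.]
1 1.68 [-1.3 -0.1  0.3]
2 1.61 [-2.7 -0.1  0.6]
3 1.54 [-4.  -0.2  0.7]
4 1.47 [-5.4 -0.2  0.8]
5 1.41 [-6.8 -0.3  0.8]
6 1.34 [-8.1 -0.4  0.7]
7 1.27 [-9.5 -0.4  0.5]
8 1.21 [-10.8  -0.5   0.2]
9 1.14 [-12.1  -0.5  -0.2]
10 1.07 [-13.4  -0.6  -0.7]
11 1.0 [-14.6  -0.7  -1.2]
12 0.94 [-15.8  -0.7  -1.9]
13 0.87 [-17.   -0.8  -2.6]
14 0.8 [-18.1  -0.8  -3.4]
15 0.74 [-19.1  -0.9  -4.2]
16 0.67 [-20.1  -0.9  -5.2]
17 0.6 [-21.   -0.9  -6.2]
18 0.54 [-21.8  -1.   -7.2]
19 0.47 [-22.6  -1.   -8.3]
20 0.4 [-23.3  -1.   -9.5]
21 0.34 [-23.9  -1.1 -10.7]
22 0.27 [-24.5  -1.1 -11.9]
23 0.2 [-24.9  -1.1 -13.1]
24 0.13 [-25.3  -1.1 -14.4]
25 0.07 [-25.6  -1.1 -15.7]
26 0.0 [-25.7  -1.2 -17.1]
```

>>> carry_out(steps=[[[-1.3,-0.1,0.3,0,0,0],[-2.7,-0.1,0.6,0,0,0],[-4,-0.2,0.7,0,0,0],[-5.4,-0.2,0.8,0,0,0],[-6.8,-0.3,0.8,0,0,0],[-8.1,-0.4,0.7,0,0,0],[-9.5,-0.4,0.5,0,0,0],[-10.8,-0.5,0.2,0,0,0],[-12.1,-0.5,-0.2,0,0,0],[-13.4,-0.6,-0.7,0,0,0],[-14.6,-0.7,-1.2,0,0,0],[-15.8,-0.7,-1.9,0,0,0],[-17,-0.8,-2.6,0,0,0],[-18.1,-0.8,-3.4,0,0,0],[-18.1,-0.8,-3.4,0,0,0]]])

```text
time_s: 25.8
tcp_pos: [0.5337, -0.1073, 0.2402]
ee_rot: [[-0.999, -0.005, 0.044], [-0.044, -0.001, -0.999], [0.005, -1.0, 0.0]]
wrist_force: [-1.1, -3.0, -2.0]
gripper_width: 0.1
```

```bash
python3 snap.py 14
```

```text
[ 0.53368874 -0.10730508  0.24024304] [  5.7  14.2 -10.4   0.  -65.7  -3.2] [-1.1 -3.  -2. ] 25.8
```

View pics/m14.png

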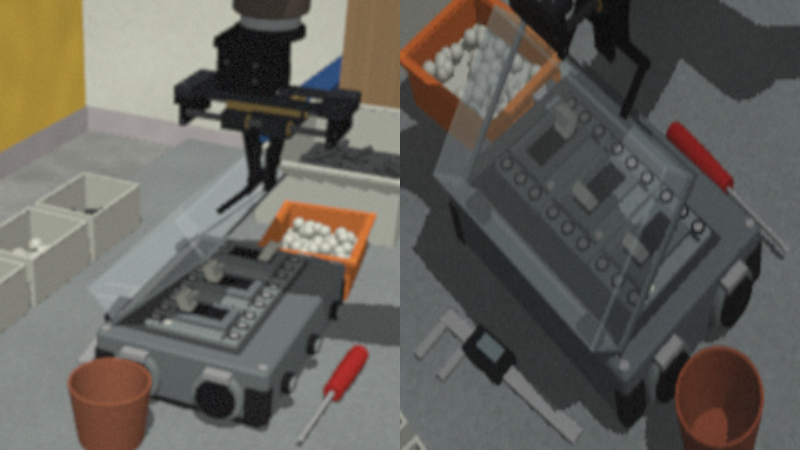

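The cover is coming down cleanly in the grip; the side picture shows it at about 0.8 rad.

>>> carry_out(steps=[[[-1,-0.1,-0.8,0,0,0],[-2,-0.1,-1.8,0,0,0],[-2.9,-0.1,-2.8,0,0,0],[-3.7,-0.2,-3.8,0,0,0],[-4.5,-0.2,-4.9,0,0,0],[-5.2,-0.2,-6.1,0,0,0],[-5.8,-0.3,-7.3,0,0,0],[-6.4,-0.3,-8.5,0,0,0],[-6.8,-0.3,-9.7,0,0,0],[-7.2,-0.3,-11,0,0,0],[-7.4,-0.3,-11.8,0,0,0],[-7.4,-0.3,-12.4,0,0,0],[-7.4,-0.3,-12.4,0,0,0]]])

```text
time_s: 27.58
tcp_pos: [0.4623, -0.1098, 0.1165]
ee_rot: [[-0.999, -0.0, 0.045], [-0.045, -0.0, -0.999], [0.0, -1.0, 0.0]]
wrist_force: [2.4, -6.5, -1.9]
gripper_width: 0.099
```

>>> carry_out(steps=[[[-0.1,-0.1,-0.3,0,0,0],[-0.1,-0.2,-0.6,0,0,0],[-0.1,-0.2,-0.9,0,0,0],[-0.1,-0.2,-0.9,0,0,0]]])

```text
time_s: 28.08
tcp_pos: [0.4613, -0.1103, 0.1095]
ee_rot: [[-0.999, 0.0, 0.045], [-0.045, 0.002, -0.999], [-0.001, -1.0, -0.002]]
wrist_force: [-1.9, 6.4, 10.8]
gripper_width: 0.103
```

>>> carry_out(steps=[[[0,0.1,-0.2,0,0,0],[0,0.1,-0.4,0,0,0],[0,0.1,-0.4,0,0,0]]])

```text
time_s: 28.45
tcp_pos: [0.4614, -0.1102, 0.109]
ee_rot: [[-0.999, 0.001, 0.047], [-0.047, -0.001, -0.999], [-0.001, -1.0, 0.001]]
wrist_force: [-10.7, 6.2, 34.4]
gripper_width: 0.102
```

```bash
python3 snap.py 15
```

```text
[ 0.46136962 -0.11022322  0.10898588] [  6.3  15.7 -30.2   0.1 -44.   -3.6] [-10.7   6.2  34.4] 28.45
```

View pics/m15.png

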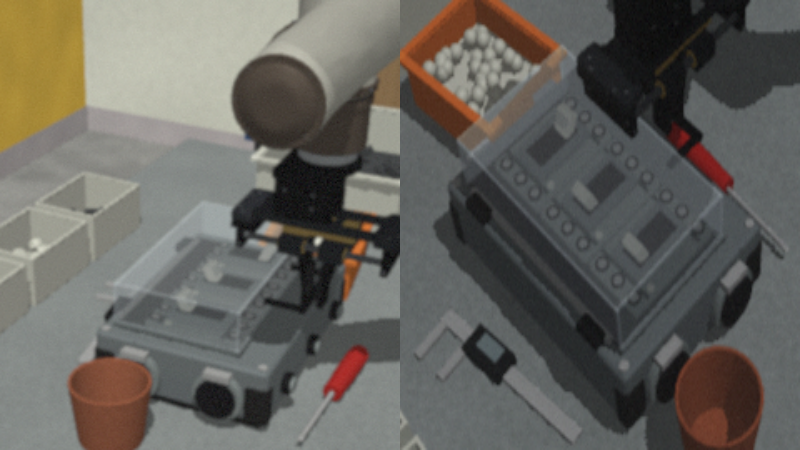

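Hard stop felt: fz rose from 11 to 34 N over 0.5 mm. I'll ease off, release and lift.

>>> carry_out(steps=[[[0,0,0.3,0,0,0],[0,0,0.4,0,0,0]]])

```text
time_s: 28.85
tcp_pos: [0.4613, -0.1101, 0.1094]
ee_rot: [[-0.999, 0.001, 0.045], [-0.045, 0.001, -0.999], [-0.001, -1.0, -0.001]]
wrist_force: [0.6, 1.3, 3.9]
gripper_width: 0.105
```

>>> carry_out(steps=[[[0,0,0,0,0,0],[0,0,0,0,0,0],[0,0,0,0,0,0],[0,0,2,0,0,0],[0,0,5,0,0,0],[0,0,9,0,0,0],[-4,0,13,0,0,0],[-8,0,14,0,0,0],[-8,0,14,0,0,0]]], fingers=138)

```text
time_s: 29.98
tcp_pos: [0.3792, -0.1107, 0.2494]
ee_rot: [[-0.999, 0.002, 0.045], [-0.045, 0.001, -0.999], [-0.002, -1.0, -0.001]]
wrist_force: [0.0, 0.0, 0.2]
gripper_width: 0.458
```

```bash
python3 snap.py 16
python3 - <<'E'
from h import *
q=[0.567,-0.1055,0.045]
e=cam("scene");s=cam("side")
rect=lambda x0,x1,y0,y1,z:[(x0,y0,z),(x1,y0,z),(x1,y1,z),(x0,y1,z)]
out=[]
for cc in(e,s):
    im=cv2.resize(cc["image"][130:310,150:450,::-1],None,fx=2.5,fy=2.5,interpolation=cv2.INTER_CUBIC)
    for a,col in((0,(255,0,255)),(.05,(0,255,255))):
        for P in (coverpt(rect(-.062,.09,-.125,.125,.134),a),coverpt([(-.1074,-.05,.11),(-.1074,.05,.11)],a)):
            w=(proj(cc,box2w(q,P))-[150,130])*2.5+.7
            cv2.polylines(im,[w.astype(np.int32)],True,col,1)
    out.append(im)
cv2.imwrite("pics/cl1.png",out[0]);cv2.imwrite("pics/cl2.png",out[1])
E
```

```text
[ 0.37921324 -0.11072078  0.2493533 ] [  7.6  -1.9 -27.7  -0.  -64.1  -5. ] [0.  0.  0.2] 29.975
```

View pics/cl1.png

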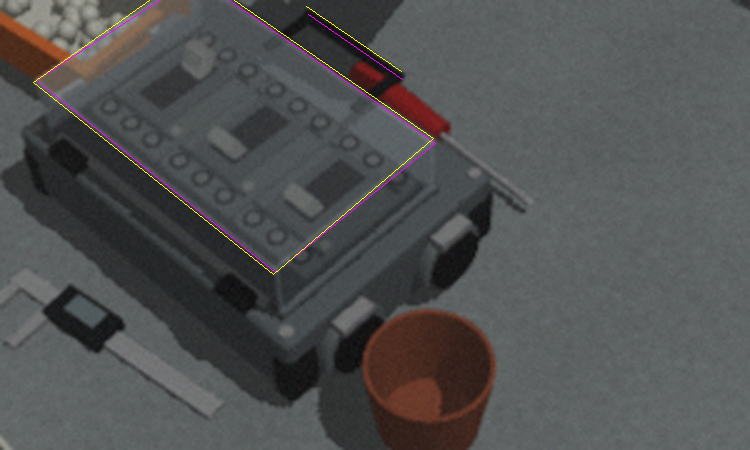

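View pics/cl2.png

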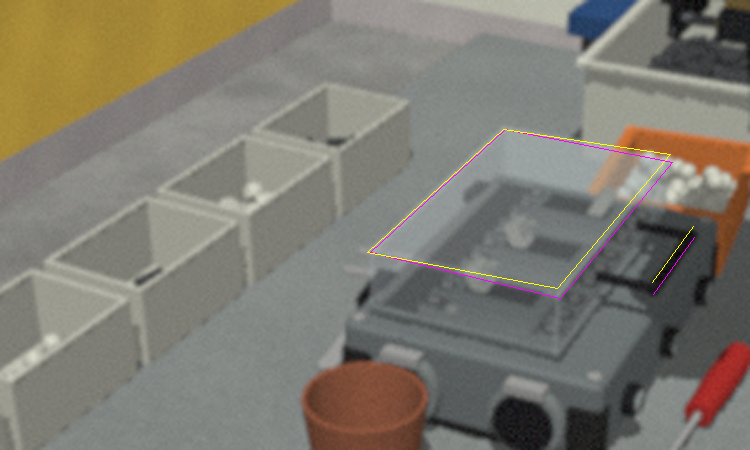

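View pics/w16.png

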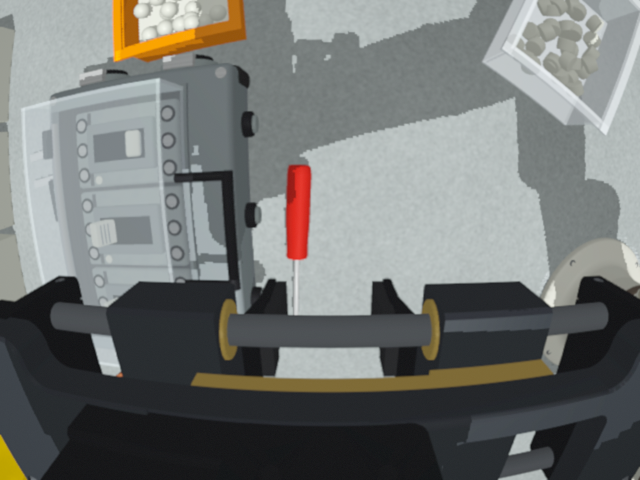

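Run:
```python
from h import *
e=cam("scene")["image"];o=cv2.imread("pics/scene0.png")[:,:,::-1]
d=np.abs(e.astype(int)-o).sum(2)
for n,(u0,u1,v0,v1) in dict(pot=(290,355,245,320),cal=(130,240,230,300),drv=(330,365,180,215),tub=(125,165,95,150)).items(): print(n,d[v0:v1,u0:u1].mean().round(1),(d[v0:v1,u0:u1]>120).sum())
print(ticket.finish_job())
```

```text
pot 7.5 0
cal 7.5 0
drv 7.1 0
tub 7.1 0
the job is handed in; nothing more can be done
None
```

The tripped breaker (the middle one) is reset and on, the cover is shut again, and the job was handed in at about 30 s of the 64 s allowed.

- **Cover:** I gripped the bar and swung the cover up to about 1.74 rad.
- **Off:** I pushed the lever to its off stop. There 2 mm more command only raised the force from 11.7 to 14 N, with 0.5 mm of movement. When I backed off, it stayed latched just short of the neighbouring off lever.
- **On:** I threw it on, felt the stop at 6 N, and backed away. It stays leaning parallel to the neighbouring on lever.
- **Shutting:** I drew the cover down to a hard stop. The wrist force peaked at about 34 N upward, roughly 37 N in all, through the fingers on the bar, and I eased it off before releasing.

**Last checks:**
- In both cameras the bar lies at or just below the line I drew for a shut cover. My box and cover fit is only good to about 2 mm.
- The other two levers look unchanged.
- Comparing before and after pictures showed no change at the pot, caliper, screwdriver tip or the visible part of the tub.
- The robot is clear of everything.

No check failed. One small mismatch: the gripper sat about 4 mm higher than predicted at the shut stop, which I put down to the bar slipping slightly in the pads.

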